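Clamp a board in the drilling jig

ROBOT

A 6-joint arm with a two-finger parallel gripper is mounted at the origin on the work surface. World frame = base frame: x ahead of the robot, y to its left, z up, the work surface at z = 0. Lengths are in m, angles in rad, forces in N, time in s.
With the tool pointing down it reaches from about 0.325 to 0.85 m from the base axis. Payload 4.4 kg.
Tool frame: the origin (TCP) lies midway between the tips of the shut fingers; the grasp point (between the pads) lies 19 mm behind it (arm.pinch_z is the distance from the TCP to the grasp point, in m); y points along the fingers, z is the direction in which the jaws open and shut, and the axes are right-handed (so a half turn about y gives the same grasp; the last joint's range is limited). The gripper opens to 94 mm and grips with 3 to 60 N. Pads are 16 mm wide; open, the fingers measure 119 mm over their backs; the gripper's body (75 mm by 177 mm) begins 78 mm behind the grasp point.
Start: joints at [0.987, 0.207, 1.542, -0, 1.393, -0.15], TCP at [0.242, 0.522, 0.205] pointing down, gripper open.
Joint ranges: [-2.73, 2.73], [-0.86, 2.22], [0.23, 2.46], [-1.11, 4.25], [0.08, 2.63], [-2.82, 2.82]. Speed limits (rad/s): [2.79, 2.79, 3.14, 3.14, 3.14, 3.14].

INTERFACE

Orientations are given as a unit quaternion [w, x, y, z].
In Python, from rig import arm gives the robot as it stands. Calls block until the motion is done:
- arm.move_pose(position, orientation): joint-space move of the TCP to a pose.
- arm.line_to(position, vel=0.15, attitude=None): straight line of the TCP; attitude=None keeps the orientation; vel is the mean speed in m/s.
- arm.move_j(angles): joint-space move.
- arm.move_gripper(opening): finger opening in m; the grip force is fixed at half the most; returns when the fingers have stopped.
- arm.hold(seconds).
- arm.ik(position, orientation): joint angles nearest the present ones, or None.
- arm.grab_frame(name): name is "scene" or "side" or "wrist"; returns the picture (420x560x3 uint8, blue, green, red); there is no depth.
- arm.calibration(name): a dict with "fx", "fy", "cx", "cy" (pixels), "k1" (the pictures are not rectified: a ray, as slopes to the right and down, at radius r is drawn at 1 + k1 r^2 times it, then the intrinsics apply), "pose" (4x4, takes a point from camera to world coordinates); the wrist camera has in their place "tool_from_camera" (4x4, takes a point from camera to tool coordinates, whose origin is the TCP and whose axes are the tool frame's). Camera axes: x right, y up, looking along -z (the intrinsics and any distortion apply to the point x, -y, -z); pixel columns grow to the right and rows downward; lengths in m; the calibration is good to about 2 mm. A picture is of the moment at which its call begins: read the wrist's pose just before it. calibration takes no time and is no camera call.
A pose or a line that the arm cannot do raises arm.PlanningError and nothing moves.
- arm.finish_job(): hands the job in, once; it reports no verdict.
Trained networks look in the newest picture that a camera, given by its name, has taken for a name from the list of things; names that differ only in an ending like _2 or _b are one class to them, and where a whole thing is asked for, a point or a joint stands for the part that bears it (a point fixed in the world has none). Each returns a list of dicts, best first, with "conf" (0 to 1); they miss things now and then, are a little off and sometimes report something else, mostly with a low value. They report only what shows in the picture. A call takes as long as a camera call. They do not tell look-alikes from the thing itself.
- arm.boxes_of(camera, label): "at" ([x, y, z] in m, in world coordinates, good to about 4 mm: the middle of the surface that is visible of it).
Readings, each from a call of its own:
- arm.read_clock(): time.
- arm.read_q(): joint angles.
- arm.read_joint_velocities(): joint speeds.
- arm.read_joint_torque(): joint torques, N m.
- arm.read_ee_pos(): TCP position.
- arm.read_tcp_rot(): TCP orientation.
- arm.read_contact_force(): force on the tool from outside, world axes, zero at the start.
- arm.read_wrist_torque(): the same for the moment, N m.
- arm.read_width(): finger opening in m.
Only numpy, scipy, OpenCV 4.12 (cv2) and the standard library are available. Lean on these libraries where they do the work, as an engineer would, in place of code of your own. Each camera call takes 0.05 s, during which the arm holds its last target. There are 200 camera calls.

TASK

A board lies ready in the drilling jig: push the steel clamp strap round over the board until it meets its stop, and only then push the red cam lever down as far as it goes, so that the rubber foot holds the board. Nothing needs picking up: leave the board where it lies in the jig and do not disturb the tools and other things around it.

Things in the scene. Friction and masses are not known exactly. Their poses are not given: they have to be found in the camera images.
- jig: Fixed plywood baseboard, 240 (x) x 320 (y) x 18 mm. Origin at the centre of its underside, on the bench; x, y along its edges. On it: dark fence and end stops (tops 36 and 32 mm above the bench) around the board; at x = -80, y = 0 mm the strap's post; at x = 45, y = -22 mm a 12 mm steel pin, top 74 mm above the bench, against which the closed strap stands.
- strap (a joint): Swing of the steel strap about a vertical axis through its post at jig x = -80, y = 0 mm. 0: the strap points along jig +y, beside the board; it grows clockwise seen from above; 1.571 (the hard stop): it points along jig +x, across the board. It starts between 0 and 0.6, swings lightly (about 1 N at its end) and stays where it is left.
- strap_pivot (a point): Point on the strap's vertical swing axis, half-way up the strap (66 mm above the bench). A nut there rises to 77 mm.
- strap_end (a point): Point in the strap's middle line, 125 mm from the swing axis and 15 mm from its free end, half-way up its thickness (66 mm above the bench). The strap is a flat bar 30 mm wide and 12 mm thick, its underside 60 mm and its top 72 mm above the bench, so 20 mm clear above the board.
- lever (a joint): Turn of the red cam lever, carried by the strap, about a level axis across it. The lever points back from its hinge towards the strap's swing axis; 0: it slopes up at 0.9 rad (52 degrees) above level; it grows as it is pushed down; 0.9 (hard stop): level, lying along the strap. It starts between 0 and 0.25. Stiff (3 N at its end); stays where it is left. The cam lowers the foot onto the board.
- lever_hinge (a point): Lever's hinge, in the strap's middle line 80 mm from the swing axis, 86 mm above the bench.
- lever_end (a point): Point in the lever's middle, 100 mm from its hinge and 2 mm from its tip. The red handle is 22 mm wide and 12 mm thick and covers 40 to 102 mm from the hinge. With the lever down it lies level with its top 92 mm above the bench, its tip 22 mm beyond the strap's swing axis.
- foot: Black rubber foot of 22 mm diameter on a steel stem under the strap, 80 mm from the swing axis, below the lever's hinge. Origin at the centre of its underside, which hangs 3 to 5 mm above the board's top until the lever is pushed down.
- board: Loose pale wooden board, 60 x 236 x 22 mm, lying flat on the middle of the jig, long side along jig y. Origin at the centre of its underside, 18 mm above the bench; its top is 40 mm above the bench.
- block: Loose dark wooden block 35 x 50 x 30 mm standing on the jig's corner towards -x, -y. Origin: centre of its underside. To be left alone.
- tin: Loose round tin with a pale lid and a green side, diameter 48 mm, 42 mm tall, standing on the jig's corner towards +x, -y. Origin: centre of its underside. To be left alone.
- glue: Loose glue bottle with orange cap, diameter 54 mm, 150 mm tall, standing on the bench. Origin: centre of its underside. To be left alone.
- mug: Loose blue mug, diameter 80 mm, 90 mm tall, standing on the bench. Origin: centre of its underside. To be left alone.
- mallet: Loose hammer lying on the bench. To be left alone.
- driver: Loose screwdriver lying on the bench. To be left alone.
- square: Loose try square of wood and steel, about 160 x 110 x 16 mm, lying on the bench. To be left alone.
There are look-alikes about, which are no part of the job. What is shaped like the board but turquoise is not meant.

How it is judged:
On the way, in this order (a step that is already met when the one before it is completed fails the run):
1. the strap is swung over the board, at its stop, with the lever still up (value of joint strap above 1.5 rad and value of joint lever below 0.4 rad), for 0.2 s.
2. the cam lever is pushed fully down and the foot presses the board (value of joint strap above 1.5 rad and value of joint lever above 0.82 rad and contact force between foot and board above 3 N), for 0.2 s.
At the end, for the whole second after the job is handed in: The strap stands across the board within 0.07 rad of its stop, the lever is down within 0.08 rad of its stop, the foot presses the board with more than 3 N, the board lies within 10 mm of where it was, and every other loose thing within 30 mm of where it was (all of step 2 and distance of board from where it was at the start of the episode below 0.01 m and linear speed of board below 0.02 m/s and distance of each of block, tin, glue, mug, mallet, driver, square from where it was at the start of the episode below 0.03 m); the robot touches nothing.
It fails at once if the lever is pushed down while the strap is not yet over the board (value of joint strap below 1.3 rad and value of joint lever above 0.45 rad).
It fails at once if the board is shifted or lifted by more than 15 mm (distance of board from where it was at the start of the episode above 0.015 m).
It fails at once if a bystander is lifted, carried or knocked more than 30 mm (distance of any of block, tin, glue, mug, mallet, driver, square from where it was at the start of the episode above 0.03 m).
It also fails if it takes over 45 s, if anything falls off the work surface, if the arm or the gripper's body presses on something with over 40 N, if the wrist force passes 120 N, or if a joint passes its speed limit or range.

## Working session

There is one attempt and no reset: what is moved stays moved. The work goes in short steps, each a Python script; the robot and the scene stay as the last script left them, time stands still between calls to the robot, and variables do not carry over. Pictures are saved under pics/ and viewed, about 8 in all and at most 12, crops included, and the job is handed in when it is done.

```bash
ls && mkdir -p pics && python3 - <<'E'
from rig import arm
import cv2, numpy as np
a=arm.grab_frame("scene"); b=arm.grab_frame("side")
cv2.imwrite("pics/scene0.png",a); cv2.imwrite("pics/side0.png",b)
for c in ("scene","side"):
    for l in ("jig","strap_pivot","strap_end","lever_hinge","lever_end","board","block","tin","glue","mug","foot"):
        print(c,l,[(np.round(d["at"],3).tolist(),round(d["conf"],2)) for d in arm.boxes_of(c,l)[:3]])
print({c:arm.calibration(c) for c in("scene","side")})
print(arm.read_clock(),arm.read_tcp_rot(),arm.read_ee_pos())
E
```

```text
pics
scene jig [([0.67, 0.079, 0.013], 0.78)]
scene strap_pivot [([0.599, 0.117, 0.076], 0.65), ([0.24, -0.314, 0.02], 0.62)]
scene strap_end [([0.6, 0.117, 0.08], 0.73)]
scene lever_hinge [([0.587, 0.1, 0.126], 0.46), ([0.687, -0.437, 0.008], 0.21)]
scene lever_end [([0.591, 0.1, 0.125], 0.45)]
scene board [([0.644, 0.041, 0.038], 0.89), ([0.308, 0.2, 0.024], 0.68)]
scene block [([0.681, -0.085, 0.059], 0.53), ([0.536, -0.028, 0.048], 0.47), ([0.497, 0.512, 0.095], 0.38)]
scene tin [([0.598, 0.118, 0.079], 0.43)]
scene glue [([0.494, 0.514, 0.094], 0.67)]
scene mug [([0.62, 0.461, 0.049], 0.71)]
scene foot []
side jig [([0.628, 0.014, 0.017], 0.72)]
side strap_pivot [([0.59, 0.093, 0.074], 0.89)]
side strap_end [([0.589, 0.092, 0.07], 0.68)]
side lever_hinge [([0.638, 0.012, 0.038], 0.18)]
side lever_end [([0.585, 0.081, 0.142], 0.54)]
side board [([0.29, 0.167, 0.019], 0.91), ([0.637, 0.013, 0.036], 0.59)]
side block [([0.531, -0.041, 0.048], 0.74)]
side tin [([0.67, -0.108, 0.056], 0.58)]
side glue [([0.474, 0.489, 0.074], 0.89)]
side mug [([0.621, 0.438, 0.055], 0.79)]
side foot 
[... 208 characters left out ...]
76,  0.43128111,  1.23113628],
       [ 0.62202738, -0.57461425,  0.53188383,  0.87984983],
       [ 0.00935933,  0.68470154,  0.72876347,  1.32730258],
       [ 0.        ,  0.        ,  0.        ,  1.        ]])}, 'side': {'fx': 422.20149819708223, 'fy': 422.20149819708223, 'cx': 271.34037617859696, 'cy': 220.2975140972788, 'k1': -0.03347390158273926, 'pose': array([[ 0.98157828,  0.14196761, -0.12786432,  0.37284953],
       [-0.19072751,  0.76758168, -0.61191616, -0.74530414],
       [ 0.01127404,  0.62503085,  0.78051863,  1.05485563],
       [ 0.        ,  0.        ,  0.        ,  1.        ]])}}
1.2 [-0.69053206  0.69054704 -0.15215803  0.15217816] [0.24170394 0.52172482 0.2054451 ]
```

View pics/scene0.png

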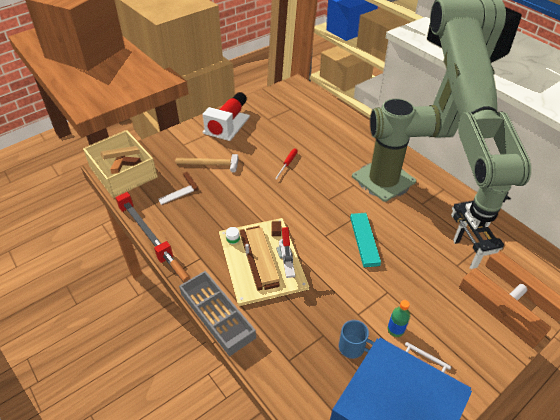

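View pics/side0.png

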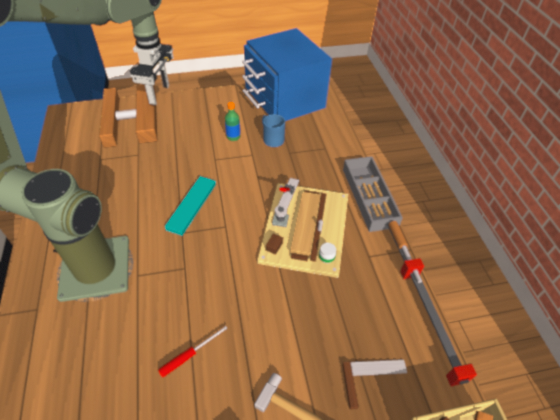

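The jig is at about (263,260) in the scene view and (305,230) in the side view. The red lever is at (286,240) in the scene view, with the strap beside the board. The look-alikes are the turquoise board at (365,240), the red vice at (225,115), the red bar clamp at (125,203)/(163,252) and the red screwdriver at (288,160). I choose the pale board, strap and lever on the jig. Next is a close crop of the jig.

```bash
python3 - <<'E'
import cv2, numpy as np
a=cv2.imread("pics/scene0.png")[205:315,205:325]; b=cv2.imread("pics/side0.png")[170:280,245:365]
f=lambda i:cv2.resize(i,None,fx=5,fy=5,interpolation=cv2.INTER_CUBIC)[:, :]
s=[cv2.resize(i,(400,367),interpolation=cv2.INTER_CUBIC) for i in(a,b)]
cv2.imwrite("pics/crop1.png",np.hstack(s))
E
```

```text
(no output)
```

View pics/crop1.png

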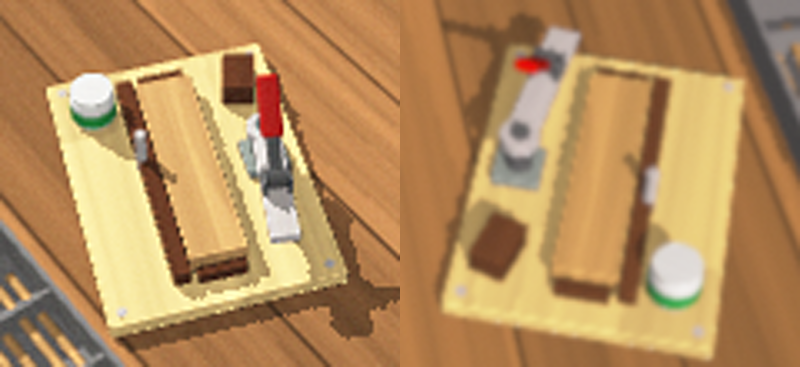

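```bash
cat > h.py <<'E'
import numpy as np, cv2
from scipy.optimize import least_squares
def proj(cal,P):
    P=np.atleast_2d(P); T=np.linalg.inv(cal["pose"]); c=P@T[:3,:3].T+T[:3,3]
    u=np.c_[c[:,0],-c[:,1]]/-c[:,2:3]; u=u*(1+cal["k1"]*(u**2).sum(1,keepdims=True))
    return u*[cal["fx"],cal["fy"]]+[cal["cx"],cal["cy"]]
def ray(cal,px):
    d=(np.array(px)-[cal["cx"],cal["cy"]])/[cal["fx"],cal["fy"]]; u=d.copy()
    for _ in range(10): u=d/(1+cal["k1"]*(u@u))
    return cal["pose"][:3,3],cal["pose"][:3,:3]@np.array([u[0],-u[1],-1])
def atz(cal,px,z):
    o,d=ray(cal,px); return o+d*(z-o[2])/d[2]
def j2w(p,P):
    P=np.atleast_2d(P).astype(float); c,s=np.cos(p[2]),np.sin(p[2])
    return np.c_[P[:,:2]@np.array([[c,s],[-s,c]])+p[:2],P[:,2]]
E
python3 - <<'E'
from h import *
from rig import arm
S,D=arm.calibration("scene"),arm.calibration("side")
k=.3
cs=np.array([[47,90],[255,44],[347,273],[108,325]])*k+205
cd=np.array([[313,345],[43,308],[110,45],[345,75]])*k+[245,170]
C=np.array([[.12,-.16,.018],[-.12,-.16,.018],[-.12,.16,.018],[.12,.16,.018]])
for n,cal,px in(("scene",S,cs),("side",D,cd)):
    print(n,np.round([atz(cal,p,.018) for p in px],3).tolist())
f=lambda p:np.r_[(proj(S,j2w(p,C))-cs).ravel(),(proj(D,j2w(p,C))-cd).ravel()]
r=least_squares(f,[.65,.04,0]); print(r.x,np.round(r.fun,1))
p=r.x; print("pivot",j2w(p,[-.08,0,.066]))
# strap free-end corner/centre and lever tip
print("strap end scene top", atz(S,np.array([284,238])*k+205,.072), "side",atz(D,np.array([165,32])*k+[245,170],.072))
print("pivot nut scene", atz(S,np.array([262,128])*k+205,.077),"side",atz(D,np.array([120,130])*k+[245,170],.077))
o1,d1=ray(S,np.array([267,78])*k+205);print("lever tip scene at z .15,.17",o1+d1*(.15-o1[2])/d1[2],o1+d1*(.17-o1[2])/d1[2])
np.save("jig.npy",p)
E
```

```text
scene [[0.689, -0.156, 0.018], [0.47, -0.071, 0.018], [0.589, 0.226, 0.018], [0.808, 0.131, 0.018]]
side [[0.696, -0.16, 0.018], [0.474, -0.08, 0.018], [0.595, 0.22, 0.018], [0.818, 0.137, 0.018]]
[ 0.64274649  0.03085536 -0.3817238 ] [-2.2 -0.4 -0.7 -0.2 -0.7 -0.1 -0.7  1.7 -0.2  0.9 -1.2 -1.8 -1.5 -0.7
 -1.1  0.8]
pivot [[0.56850458 0.06065702 0.066     ]]
strap end scene top [0.63687957 0.18459495 0.072     ] side [0.63975268 0.17724368 0.072     ]
pivot nut scene [0.5707249  0.06739308 0.077     ] side [0.57023279 0.05909092 0.077     ]
lever tip scene at z .15,.17 [0.56580288 0.06796122 0.15      ] [0.57710556 0.08175358 0.17      ]
```

Jig fit: origin (0.643, 0.031), yaw −0.38. The corners agree to about 2 px. The strap end lies 139 mm from the pivot (140 mm expected), so strap ≈ 0.15 rad. Now I shut the gripper, approach the strap's outer side and check with the wrist camera.

```bash
cat >> h.py <<'E'
from scipy.spatial.transform import Rotation as Ro
def quat(phi):
    y=np.array([0,0,-1.]); z=np.array([np.cos(phi),np.sin(phi),0]); R=np.c_[np.cross(y,z),y,z]
    q=Ro.from_matrix(R).as_quat(); return np.r_[q[3],q[:3]]
def rot(q): return Ro.from_quat([q[1],q[2],q[3],q[0]]).as_matrix()
def tool_at(piv,a,r,off,z):  # off: to the counter-clockwise side of strap at world angle a
    return np.array([piv[0]+r*np.cos(a)-off*np.sin(a),piv[1]+r*np.sin(a)+off*np.cos(a),z])
def wristcal(arm):
    T=np.eye(4);T[:3,:3]=rot(arm.read_tcp_rot());T[:3,3]=arm.read_ee_pos()
    c=dict(arm.calibration("wrist"));c["pose"]=T@c["tool_from_camera"];return c
E
python3 - <<'E'
from h import *
from rig import arm
p=np.load("jig.npy"); piv=j2w(p,[-.08,0,.066])[0][:2]; a0=1.044
for s in(1,-1):
    for a in(a0,.3,p[2]):
        q=arm.ik(tool_at(piv,a,.125,.03,.06),quat(a+s*np.pi/2)); print(s,a,None if q is None else np.round(q,2))
arm.move_gripper(0.0)
R=rot(arm.read_tcp_rot()); print("jaw",np.arctan2(R[1,2],R[0,2]))
best=min((1,-1),key=lambda s:abs((arm.ik(tool_at(piv,a0,.125,.06,.2),quat(a0+s*np.pi/2)) if arm.ik(tool_at(piv,a0,.125,.06,.2),quat(a0+s*np.pi/2)) is not None else [9]*6)[5]))
print(best)
arm.move_pose(tool_at(piv,a0,.125,.06,.2),quat(a0+best*np.pi/2))
c=wristcal(arm); im=arm.grab_frame("wrist")
for l in("strap_end","strap_pivot","lever_hinge","lever_end"):
    print(l,[(np.round(d["at"],3).tolist(),round(d["conf"],2)) for d in arm.boxes_of("wrist",l)[:2]])
u=np.array([np.cos(a0),np.sin(a0)]);n=np.array([-u[1],u[0]])
P=[np.r_[piv,.077]]+[np.r_[piv+.14*u+k*.015*n,.072] for k in(1,-1)]+list(j2w(p,[[-.12,.16,.018],[.12,.16,.018],[.03,.118,.04],[-.03,.118,.04]]))
px=proj(c,P);print(np.round(px))
for x in px: cv2.drawMarker(im,tuple(int(v) for v in x),(255,0,255),cv2.MARKER_CROSS,14,1)
cv2.imwrite("pics/w1.png",im); print(arm.read_clock(),arm.read_width(),arm.read_contact_force())
E
```

```text
1 1.044 [ 0.16  0.47  1.51 -0.    1.16 -2.46]
1 0.3 [ 0.06  0.58  1.34 -0.    1.22 -1.81]
1 -0.3817237950304938 [-0.06  0.59  1.33 -0.    1.22 -1.25]
-1 1.044 [ 0.16  0.47  1.51 -0.    1.16  0.68]
-1 0.3 [ 0.06  0.58  1.34 -0.    1.22  1.33]
-1 -0.3817237950304938 [-0.06  0.59  1.33 -0.    1.22  1.89]
jaw 1.137015411859648
-1
strap_end [([0.608, 0.138, 0.071], 0.78), ([0.606, 0.429, 0.008], 0.45)]
strap_pivot [([0.61, 0.139, 0.073], 0.64)]
lever_hinge [([0.599, 0.117, 0.101], 0.67)]
lever_end [([0.6, 0.119, 0.099], 0.92)]
[[329. 307.]
 [321. 190.]
 [349. 190.]
 [276. 170.]
 [470. 143.]
 [407. 190.]
 [357. 197.]]
4.575 0.00037678390444443547 [ 0.10645012 -0.60385783 -0.7257295 ]
```

View pics/w1.png

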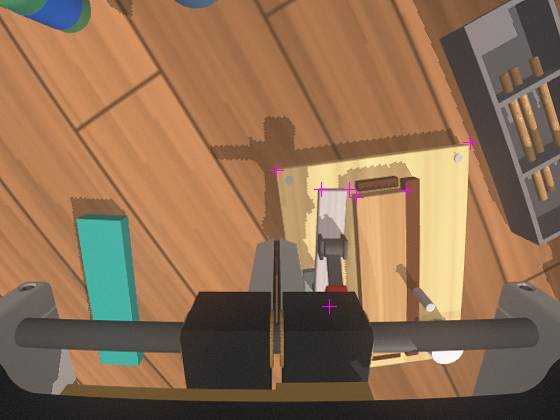

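The overlay matches the picture: strap end corners at (321–349,190), and the fingers stand left of the strap. I descend and sweep, watching the force.

```bash
cat > sweep.py <<'E'
from h import *
from rig import arm
p=np.load("jig.npy"); piv=j2w(p,[-.08,0,.066])[0][:2]; a0=1.044
arm.line_to(tool_at(piv,a0,.125,.06,.058),vel=.15)
f0=arm.read_contact_force(); u=None
def go(a,off,vel):
    arm.line_to(tool_at(piv,a,.125,off,.058),vel=vel,attitude=quat(a-np.pi/2))
    f=arm.read_contact_force()-f0; return f@[-np.sin(a),np.cos(a),0],f
for a,off in [(a0,.03)]+[(a,.028) for a in np.linspace(a0,p[2]+.08,8)]:
    t,f=go(a,off,.1); print(round(a,3),round(t,2),np.round(f,1))
    if np.linalg.norm(f)>12: print("STOP");break
else:
    for off in np.arange(.028,.012,-.002):   # straight in the tangential direction
        t,f=go(p[2]+.06,off,.04); print(round(off,3),round(t,2))
        if t>6: break
arm.hold(.3)
print(arm.read_ee_pos(),arm.read_clock(),arm.read_contact_force()-f0)
c=arm.calibration("scene")
im=arm.grab_frame("scene")[195:325,195:335]; im2=arm.grab_frame("side")[160:290,235:375]
cv2.imwrite("pics/after_sweep.png",np.hstack([cv2.resize(i,(400,371),interpolation=cv2.INTER_CUBIC) for i in(im,im2)]))
E
python3 sweep.py
```

```text
1.044 -0.16 [ 0.2  0.1 -0.4]
1.044 -0.82 [1.2 0.3 0.4]
0.852 -0.66 [ 0.2 -0.8 -1.1]
0.66 -1.01 [ 0.8 -0.7  0. ]
0.467 -0.12 [0.3 0.  0.2]
0.275 -0.46 [ 0.2 -0.4 -0.2]
0.083 -1.35 [ 1.  -1.3  0.1]
-0.109 -0.96 [ 0.  -1.   0.7]
-0.302 -0.4 [ 1.4 -0.9  0.9]
0.028 -0.11
0.026 0.22
0.024 0.6
0.022 0.06
0.02 0.26
0.018 3.34
0.016 7.57
[0.69296182 0.03886875 0.05811081] 11.225 [ 3.15072011  7.15570514 -1.0482016 ]
```

View pics/after_sweep.png

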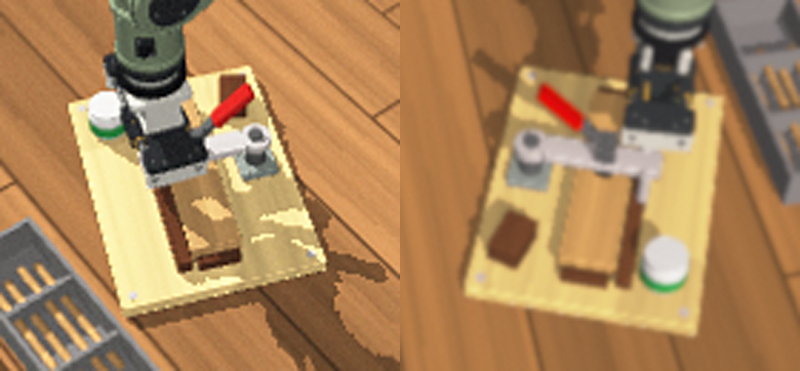

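The strap lies across the board against the pin. Contact force rose to 7.6 N within 4 mm of where the stop was predicted, and the lever is still up (red, at (232,105) in the left crop). Now I retreat, rise and push the lever down along its arc.

```bash
cat > lever.py <<'E'
from h import *
from rig import arm
p=np.load("jig.npy"); piv=j2w(p,[-.08,0,.066])[0][:2]; A=p[2]; q=quat(A-np.pi/2)
arm.line_to(tool_at(piv,A+.06,.125,.035,.058),vel=.08)
arm.line_to(tool_at(piv,A,.125,.035,.21),vel=.2)
def pt(a,dz=0,s=.09): return tool_at(piv,A,.08-s*np.cos(a)+.006*np.sin(a)+.008,0,.086+s*np.sin(a)+.006*np.cos(a)+dz)
arm.line_to(pt(.95,.04),vel=.15,attitude=q)
f0=arm.read_contact_force()
for a in np.r_[.95,np.arange(.88,.0,-.08),0]:
    arm.line_to(pt(a),vel=.08); f=arm.read_contact_force()-f0; print(round(a,2),np.round(f,1))
    if np.linalg.norm(f)>35: print("STOP");break
else:
    for dz in np.arange(-.001,-.007,-.001):
        arm.line_to(pt(0,dz),vel=.03); f=arm.read_contact_force()-f0; print(round(dz,3),np.round(f,1))
        if f[2]>25: break
arm.hold(.3); print(arm.read_ee_pos(),arm.read_clock(),arm.read_contact_force()-f0)
E
python3 lever.py
```

```text
0.95 [1.7 0.1 0.2]
0.88 [ 0.1  0.3 -0.5]
0.8 [1.2 1.  0.5]
0.72 [ 1.   0.5 -0.2]
0.64 [1.2 0.2 0.1]
0.56 [ 1.6  0.5 -0.3]
0.48 [ 0.7 -0.3  0.1]
0.4 [1.1 0.3 0.3]
0.32 [ 0.4  0.4 -0.1]
0.24 [-0.2  0.3 -0.3]
0.16 [0.2 0.4 0.1]
0.08 [0.8 0.2 0.2]
0.0 [ 0.1 -0.2  2.1]
-0.001 [0.3 0.8 6.9]
-0.002 [-2.9  0.1 12.3]
-0.003 [-4.3 -0.1 17. ]
-0.004 [-6.9  1.  19.9]
-0.005 [-7.5  0.9 23.2]
-0.006 [-9.9  0.3 28.5]
[0.56745085 0.06147192 0.09151227] 18.8333 [-9.18983248  0.31896652 28.24639444]
```

```bash
python3 - <<'E'
from h import *
from rig import arm
im=arm.grab_frame("scene")[175:305,195:335]; im2=arm.grab_frame("side")[160:290,235:375]
cv2.imwrite("pics/l1.png",np.hstack([cv2.resize(i,(400,371),interpolation=cv2.INTER_CUBIC) for i in(im,im2)]))
E
```

```text
(no output)
```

View pics/l1.png

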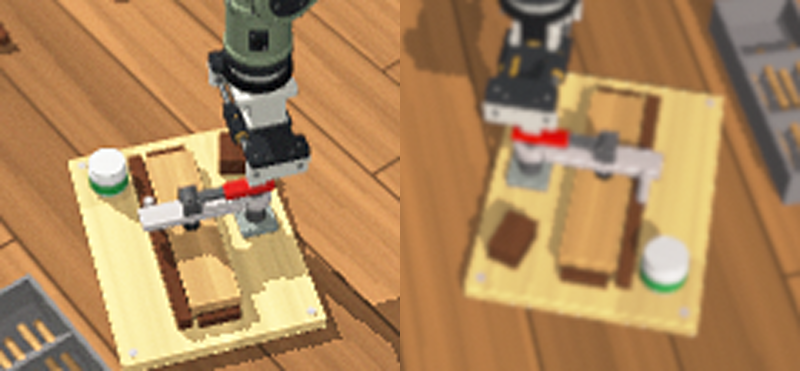

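The lever lies level along the strap (red, at (250,190) in the left crop), with the tip at 91.5 mm, which matches its top when down (92 mm). I retreat and check.

```bash
python3 - <<'E'
from h import *
from rig import arm
p=np.load("jig.npy"); piv=j2w(p,[-.08,0,.066])[0][:2]; A=p[2]
e=np.array(arm.read_ee_pos())
arm.line_to(e+[0,0,.01],vel=.04); arm.line_to([e[0],e[1],.22],vel=.15)
e=np.array(arm.read_ee_pos()); arm.line_to(e+[-.12,.1,.03],vel=.2)
print(arm.read_clock(),arm.read_contact_force())
u=np.array([np.cos(A),np.sin(A)])
for n,s in(("scene",np.s_[175:305,195:335]),("side",np.s_[160:290,235:375])):
    im=arm.grab_frame(n); big=cv2.resize(im[s],(400,371),interpolation=cv2.INTER_CUBIC)
    P=[np.r_[piv+.14*u,.072],np.r_[piv-.022*u,.092],np.r_[piv+.04*u,.092]]
    for x in proj(arm.calibration(n),P):
        cv2.drawMarker(big,tuple(int(v) for v in (x-[s[1].start,s[0].start])*400/140),(255,0,255),cv2.MARKER_CROSS,10,1)
    cv2.imwrite(f"pics/f_{n}.png",big)
    for l in("board","block","tin","glue","mug","mallet","driver","square","lever_end"):
        print(n,l,[(np.round(d["at"],3).tolist(),round(d["conf"],2)) for d in arm.boxes_of(n,l)[:2]])
cv2.imwrite("pics/final.png",np.hstack([cv2.imread("pics/f_scene.png"),cv2.imread("pics/f_side.png")]))
print(arm.read_clock())
E
```

```text
21.3667 [0.83746794 0.08989784 0.52438096]
scene board [([0.304, 0.199, 0.024], 0.96), ([0.652, 0.065, 0.034], 0.62)]
scene block [([0.536, -0.028, 0.046], 0.65), ([0.677, -0.087, 0.058], 0.51)]
scene tin [([0.682, -0.089, 0.053], 0.75), ([0.594, 0.052, 0.09], 0.55)]
scene glue [([0.496, 0.515, 0.095], 0.81), ([0.662, 0.065, 0.015], 0.72)]
scene mug [([0.618, 0.463, 0.049], 0.82)]
scene mallet [([0.5, -0.493, 0.02], 0.73)]
scene driver [([0.234, -0.314, 0.022], 0.62)]
scene square [([0.687, -0.434, 0.006], 0.84)]
scene lever_end [([0.595, 0.053, 0.093], 0.62)]
side board [([0.293, 0.168, 0.018], 0.89), ([0.626, -0.011, 0.036], 0.67)]
side block [([0.672, -0.439, 0.008], 0.56), ([0.528, -0.04, 0.049], 0.48)]
side tin [([0.622, 0.435, 0.053], 0.43)]
side glue [([0.619, 0.034, 0.074], 0.31)]
side mug [([0.623, 0.438, 0.056], 0.66), ([0.629, -0.008, 0.04], 0.42)]
side mallet [([0.457, -0.475, 0.023], 0.56)]
side driver []
side square [([0.675, -0.44, 0.011], 0.61)]
side lever_end [([0.592, 0.05, 0.09], 0.55)]
22.3667
```

View pics/final.png

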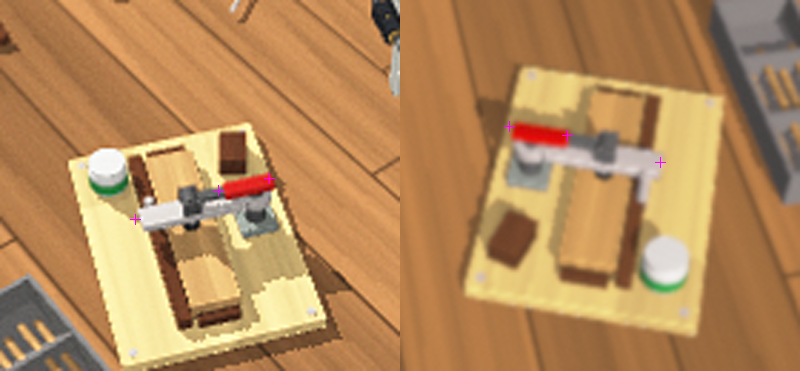

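```bash
python3 -c "
from rig import arm
arm.finish_job()"
```

```text
the job is handed in; nothing more can be done
```

The strap is swung across the board to its stop and the cam lever is pushed fully down. I handed the job in at about 22 s of the 45 s allowed, and no verdict was reported.

**Strap:** I pushed it round with the shut fingers from about 0.15 rad. Contact force rose to 7.6 N within 4 mm of where the stop was predicted, with the lever still up.

**Lever:** I pressed it from above along its arc. The fingertips stopped at 91.5 mm (a lever fully down has its top at 92 mm), pressing with 28 N. The wrist force stayed near zero on the way down instead of the 3 N stated for the lever. The pictures afterwards nevertheless show it lying level along the strap.

**Last checks:**
- **Position:** in both cameras, the strap end and lever tip lie within about 2 px of the closed position I calculated.
- **Surroundings:** block, tin, glue and mug read within about 5 mm of their first positions. The tin matches from one camera at the start and the other at the end, and looks unmoved in the pictures. Mallet, driver and square had no earlier reading to compare, but the arm never went near them.
- **Board:** it looks unmoved. The detector's readings of it differ by about 25 mm between the start and end pictures. I put that down to the strap now hiding its middle.
- **Not checked:** I could not measure the foot's force on the board; I infer it from the lever standing at its stop.

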